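Set and hold the sprung tweezers at the gauge strip's width

ROBOT

A 6-joint arm with a two-finger parallel gripper is mounted at the origin on the work surface. World frame = base frame: x ahead of the robot, y to its left, z up, the work surface at z = 0. Lengths are in m, angles in rad, forces in N, time in s.
With the tool pointing down it reaches from about 0.225 to 0.875 m from the base axis. Payload 3.4 kg.
Tool frame: the origin (TCP) lies between the finger pads; the fingertips stand 8 mm ahead of it and the grasp point (between the pads) lies 11 mm behind it; z points along the fingers, y is the line along which they close (so a half turn about z gives the same grasp; the last joint's range is limited). The gripper opens to 85 mm and grips with 20 to 120 N. Pads are 22 mm wide; open, the fingers measure 114 mm over their backs; the gripper's body (76 mm by 85 mm) begins 54 mm behind the grasp point. The pads swing forward as they close: fully open they stand 13 mm farther back than shut.
Start: joints at [-1.399, 0.276, 1.505, -0, 1.361, -0.121], TCP at [0.166, -0.551, 0.239] pointing down, gripper open.
Joint ranges: [-2.89, 2.89], [-0.75, 2.08], [0.22, 2.7], [-1.18, 4.32], [0.11, 2.71], [-2.7, 2.7]. Speed limits (rad/s): [2.57, 2.57, 3.14, 3.14, 3.14, 3.14].

INTERFACE

Orientations are given as a unit quaternion [w, x, y, z].
In Python, from rig import manip gives the robot as it stands.
- The arm moves only by the tool move_arm, never from a script. Its argument "deltas" is a list that holds one entry, the list of rows, each a list of 5 numbers: the shift along the tool's x, y, z normalised to -1 to 1, where 1 is 80 cm, then the turn about the tool's z normalised to -1 to 1, where 1 is 120 degrees, then the closure, from -1 (fully open) to 1 (shut). In form: [[[tx, ty, tz, twist, grip], ...]]. A call has 1 to 12 rows; each row is the pose to reach, as a shift and turn from the pose commanded when the call began, along the tool's axes at that moment; what a row does not reach only later rows make up. A row lasts 1/10 s, in which the tool goes at most 50 mm and 8.59 degrees, less where a joint would pass 70% of its speed; a pose out of reach is approached as far as the arm can. A call with a number of a shift or a turn outside -1 to 1 is refused whole. A call with a gripper value outside its range is refused whole. The fingers move at their own pace and stop on an object; "squeeze" is the grip in N (left out, the last holds). Time passes only in rows, so rows that repeat a pose let the fingers close. It gives the time, the measured TCP pose, the force, the opening and the grip force at its end, in the units of the state.
- manip.get_state(): the state, without advancing time (a new reading comes with each control period).
- manip.get_image(name): name is "side" or "top" or "wrist"; returns the picture (400x640x3 uint8, red, green, blue); there is no depth.
- manip.camera_params(name): a dict with "fx", "fy", "cx", "cy" (pixels), "R" (3x3) and "t" (3): a world point X has camera coordinates R X + t; the wrist camera has in their place "tool_from_camera" (4x4, takes a point from camera to tool coordinates, whose origin is the TCP and whose axes are the flange's). Camera axes: x right, y down, z forward; pixel columns grow to the right and rows downward; lengths in m; the calibration is good to about 2 mm. A picture is of the moment at which its call begins: read the wrist's pose just before it. camera_params takes no time and is no camera call.
- manip.sign_off(): hands the job in; it is judged then, once.
The state is a dict: "clock": time; "qpos": joint angles; "qd": joint speeds; "effort": joint torques, N m; "position": TCP position; "ee_rot": TCP orientation; "contact_force": force on the tool from outside, world axes, zero at the start; "moment": the same for the moment, N m; "width": finger opening in m; "gripper_force": force on a finger pad.
Only numpy, scipy, OpenCV 4.12 (cv2) and the standard library are available. Lean on these libraries where they do the work, as an engineer would, in place of code of your own. Each camera call takes 0.05 s, during which the arm holds its last target. There are 200 camera calls.

TASK

Flip the cam lever outward to free the tweezer carriage, then slide the carriage fully home so that the tips stand over the gauge block at the end of the rail. Squeeze the sprung tweezers by their ribbed finger pads until the gap between the tips is as wide as the brass strip on that block, never letting the tips meet, and finish while still holding that gap steady, with the lever left flipped out and the carriage home. Leave the other parts on the table where they stand.

Things in the scene. Friction and masses are not known exactly. Their poses are not given: they have to be found in the camera images.
- jig: fixed tweezer jig: beech base 220 x 130 x 12 mm, origin on the table, 10 mm in +x from its middle. x runs along the rail towards the gauge block (roughly away from the robot), y left, z up; the tweezers lie along +x on the carriage, the cam lever is on the -y side. Ahead of the carriage nothing tops z 20 mm but a stop (x -3 to 7, y -20 to 20, z to 28 mm). 'jig' offsets are in this frame
- carriage (a joint): carriage travel along jig +x, m: 0 parked, 0.040 fully home. Locked, it moves at most about 2 mm; freed, it slides with about 1.2 N of friction and stays where left. Parked, its body spans jig x -105 to -45 mm, y -38 to 25, z to 36, with a 26 mm wide heel block (x -98 to -68 mm) to z 70 mm. The tweezers ride on it
- lock_lever (a joint): angle of the cam lever, rad: 0 to 0.2 upright = locked (its nose stands ahead of a lug on the carriage), 1.5 flipped fully outward to jig -y, nearly level = free. It stays where it is left; about 1 to 2 N at the tip moves it. Its hinge runs parallel to jig x through jig (-49, -55, 30) mm
- lever_tip (a point): end of the lever handle, 70 mm from the hinge axis (on top when upright, jig z 100 mm). The handle is a 10 x 6 mm steel bar with a black paddle 18 mm wide (along jig x) and 8 mm thick over its last 21 mm. The paddle's inner face (towards the tweezers) is 4 mm from the middle plane of the handle
- pinch_spot (a point): point midway between the tweezers' two ribbed finger pads, z 55 mm, at jig (25, 0) mm parked, (65, 0) mm home. Pinch here across jig y. The two upright blades are 16 mm tall (z 47 to 63 mm); the pads are 26 mm long (along x). Width over the pads: 37 mm open, 27 mm at a 20 mm tip gap, 21 mm at a 10 mm gap
- blade_left (a joint): closing angle of the left (+y) blade, rad: 0 open, grows as squeezed inwards, limit 0.115. Its heel hinge is 100 mm behind the pads, 160 mm behind the tip; sprung open, 5 N m per rad (0.5 N at the pads when just moved, 4.5 N at the 10 mm gap). Tip gap, m: 0.036 - 0.16 x (blade_left + blade_right); width over the pads: 0.037 - 0.10 x (blade_left + blade_right)
- blade_right (a joint): the same for the right (-y) blade
- tip_left (a point): inner face of the left blade's tip, 160 mm ahead of its heel hinge, z 51 mm. The tip gap is the distance from here to tip_right: 36 mm when open
- tip_right (a point): inner face of the right blade's tip
- gauge_seat (a point): the place beyond the rail, at jig (125, 0) mm, z 42 mm, midway between the tips when the carriage is home. One of the two gauge blocks stands here (within 5 mm); that is the one to match
- gauge_narrow: fixed dark steel gauge block, 40 (x) x 50 (y) x 42 (z) mm, with a brass strip 10 mm wide along its x axis, inlaid across the middle of its top and down its far face: marked gap 10 mm. Origin at the centre of its underside, axes as the jig's. It stands either at gauge_seat or as the spare 130 mm to the left of the jig's middle
- gauge_wide: the other gauge block, alike but its brass strip is 20 mm wide: marked gap 20 mm
- clutch_housing: clutch housing: plain steel turned part, 48 mm tall, 22 mm across, standing loose. Bystander. Origin at the centre of its underside
- end_plug: chrome end plug, 24 mm tall, 18 mm across its foot, standing loose. Bystander. Origin at the centre of its underside
- cap: translucent orange pencil cap, 37 mm tall, 17 mm across, standing loose. Bystander. Origin at the centre of its underside
- tin: blue enamel tin, closed, 50 mm tall, 76 mm across, standing loose. Bystander. Origin at the centre of its underside
- stand: fixed slotted beech stand 60 x 200 mm holding five upright grey pencil barrels, tops at z 140 mm. Origin at the centre of its underside. It stands well to the left of the jig
Not all that is in view belongs to the job. Leave any pink or purple look-alike of the gauge_wide alone.

How it is judged:
On the way, in this order (a step that is already met when the one before it is completed fails the run):
1. the cam lever is flipped outward, freeing the carriage (value of joint lock_lever above 1.1 rad), for 0.1 s.
2. the carriage is slid home (value of joint carriage above 0.036 m), for 0.1 s.
At the end, for the whole second after the job is handed in: The lever is flipped out (beyond 1.1 rad), the carriage is home (within 4 mm of the end of its travel), the tip gap is within 3 mm of the width of the brass strip on the block at the end of the rail (10 or 20 mm), both blades are still (under 0.1 rad/s) and pressed by the fingers (over 0.4 N each) (value of joint lock_lever above 1.1 rad and value of joint carriage above 0.036 m and ((horizontal distance between gauge_narrow and gauge_seat below 0.03 m and distance between tip_left and tip_right between 0.007 and 0.013 m) or (horizontal distance between gauge_wide and gauge_seat below 0.03 m and distance between tip_left and tip_right between 0.017 and 0.023 m)) and contact force between the fingers and blade_left above 0.4 N and velocity of joint blade_left between -0.1 and 0.1 rad/s and contact force between the fingers and blade_right above 0.4 N and velocity of joint blade_right between -0.1 and 0.1 rad/s); the arm keeps its last pose, push and grip.
It fails at once if the tips were closed together (gap under 1.5 mm) (distance between tip_left and tip_right below 0.0015 m).
It fails at once if a bystander was moved by more than 15 mm (distance of any of clutch_housing, end_plug, cap, tin from where it was at the start of the episode above 0.015 m).
It also fails if it takes over 48 s, if anything falls off the work surface, if the arm or the gripper's body presses on something with over 40 N, if the wrist force passes 120 N, or if a joint passes its speed limit or range.

## Working session

There is one attempt and no reset: what is moved stays moved. The work goes in short steps, Python scripts to look and compute and a tool call to move; the robot and the scene stay as the last step left them, time stands still between calls to the robot, and variables do not carry over. Pictures are saved under pics/ and viewed, at most 10 in all, crops included, and the job is handed in when it is done.

Besides the shell and the picture viewer there is one more tool, called after "Request:" by a JSON object that holds its "op" and its "data". move_arm: Moves the arm, as the interface text tells. Scaled input: -1 to 1 covers 80 cm each way for a shift and 120 degrees each way for a turn. Its arguments: {"type":"object","properties":{"deltas":{"type":"array","items":{"type":"array","items":{"type":"array","items":{"type":"number","minimum":-1,"maximum":1}}}},"squeeze":{"type":"number"}},"required":["deltas"]}

```bash
mkdir -p pics
python3 - <<'E'
from rig import manip
import cv2,numpy as np
s=manip.get_state();print(s)
for n in("side","top"):
    cv2.imwrite(f"pics/{n}0.png",manip.get_image(n)[:,:,::-1]);print(n,manip.camera_params(n))
print(manip.camera_params("wrist"))
E
```

```text
{'clock': 0.0, 'qpos': array([-1.39903052e+00,  2.76634760e-01,  1.50613465e+00, -1.23015693e-05,
        1.36069193e+00, -1.20990644e-01]), 'qd': array([ 0.00066293, -0.00103956,  0.00068904, -0.0001293 , -0.00131247,
       -0.00031785]), 'effort': array([ 1.89547507e-03, -4.16767681e+01, -2.45807236e+01,  4.82751511e-04,
        1.10725666e-02, -1.01765184e-05]), 'position': array([ 0.16584897, -0.55003141,  0.23841641]), 'ee_rot': array([-9.33892208e-04,  9.89305203e-01,  1.45857265e-01, -2.97306206e-05]), 'contact_force': array([0.53314547, 1.22224244, 0.14725845]), 'moment': array([ 0.06749583, -0.02505396, -0.03257432]), 'gripper_force': 0.0, 'width': 0.08522210827787942}
side {'fx': 517.1215844179596, 'fy': 517.1215844179596, 'cx': 322.6696607006014, 'cy': 201.2829754256961, 'R': array([[ 0.95425988, -0.29893937, -0.00483129],
       [-0.15160514, -0.46989253, -0.86960732],
       [ 0.25768968,  0.83056382, -0.49372034]]), 't': array([-0.54161762,  0.2335142 ,  1.05531784])}
top {'fx': 402.3768700106696, 'fy': 402.3768700106696, 'cx': 319.56125445823693, 'cy': 194.6648429197978, 'R': array([[ 0.07478245, -0.99718915, -0.00462354],
       [-0.97625322, -0.0722655 , -0.20422378],
       [ 0.20331561,  0.0197861 , -0.97891331]]), 't': array([0.10589536, 0.64205211, 1.11998038])}
{'fx': 335.00045324700415, 'fy': 335.00045324700415, 'cx': 316.225052134176, 'cy': 197.97238437702916, 'tool_from_camera': array([[ 2.10864231e-04, -9.46670086e-01, -3.22204444e-01,
         8.29872533e-02],
       [ 9.99999747e-01, -1.91049330e-05,  7.10574453e-04,
         3.69261804e-04],
       [-6.78835273e-04, -3.22204513e-01,  9.46669843e-01,
        -1.35118852e-01],
       [ 0.00000000e+00,  0.00000000e+00,  0.00000000e+00,
         1.00000000e+00]])}
```

View pics/top0.png

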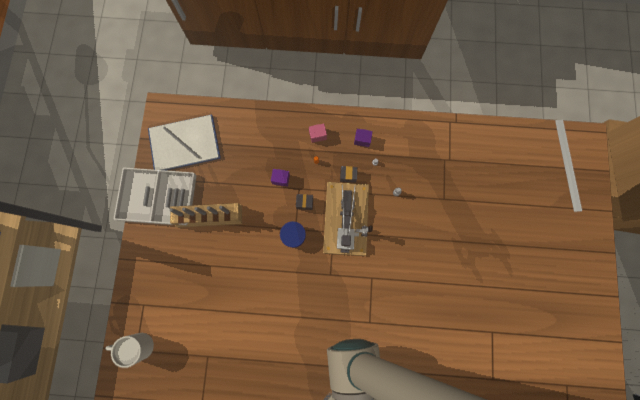

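View pics/side0.png

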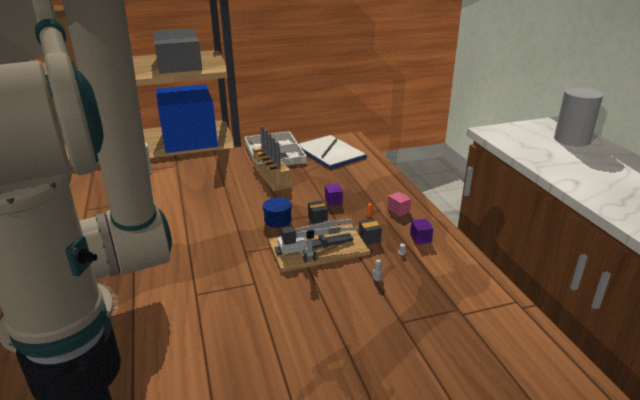

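Top view: jig at about (346,218), seat gauge block at (349,174), spare at (304,201), pink and purple decoys at (318,131), (363,137) and (280,177), tin at (293,235). I'll enlarge this area.

```bash
cat > h.py <<'E'
import numpy as np,cv2
from rig import manip
from scipy.spatial.transform import Rotation as Ro
def rot(s): return Ro.from_quat(np.roll(s['ee_rot'],-1)).as_matrix()
def cam(name,s=None):
    """returns K params, C (centre), Rwc (cam->world)"""
    p=manip.camera_params(name)
    if name=="wrist":
        T=p['tool_from_camera'];R=rot(s)
        return p,R@T[:3,3]+s['position'],R@T[:3,:3]
    return p,-p['R'].T@p['t'],p['R'].T
def ray(c,u,v,z):
    p,C,R=c;d=R@np.array([(u-p['cx'])/p['fx'],(v-p['cy'])/p['fy'],1]);return C+d*(z-C[2])/d[2]
def proj(c,X):
    p,C,R=c;q=R.T@(np.asarray(X)-C);return np.array([p['fx']*q[0]/q[2]+p['cx'],p['fy']*q[1]/q[2]+p['cy']])
E
python3 - <<'E'
from h import *
im=cv2.imread("pics/top0.png")
cv2.imwrite("pics/topc.png",cv2.resize(im[110:265,265:415],None,fx=3.8,fy=3.8,interpolation=cv2.INTER_CUBIC))
c=cam("top")
for n,u,v,z in[("seat",349,170,.042),("spare",304,198,.042),("jigc",346,218,.012),("tin",293,232,.05),("clutch",397,190,.04),("plug",376,162,.02),("cap",317,159,.03),
 ("TL",328,183,.012),("TR",369,185,.012),("BL",323,253,.012),("BR",367,255,.012)]:print(n,ray(c,u,v,z).round(3))
E
```

```text
seat [0.721 0.07  0.042]
spare [0.624 0.2   0.042]
jigc [0.577 0.069 0.012]
tin [0.518 0.223 0.05 ]
clutch [ 0.67  -0.078  0.04 ]
plug [ 0.759 -0.013  0.02 ]
cap [0.752 0.17  0.03 ]
TL [0.683 0.131 0.012]
TR [0.686 0.004 0.012]
BL [0.466 0.131 0.012]
BR [ 0.47  -0.001  0.012]
```

View pics/topc.png

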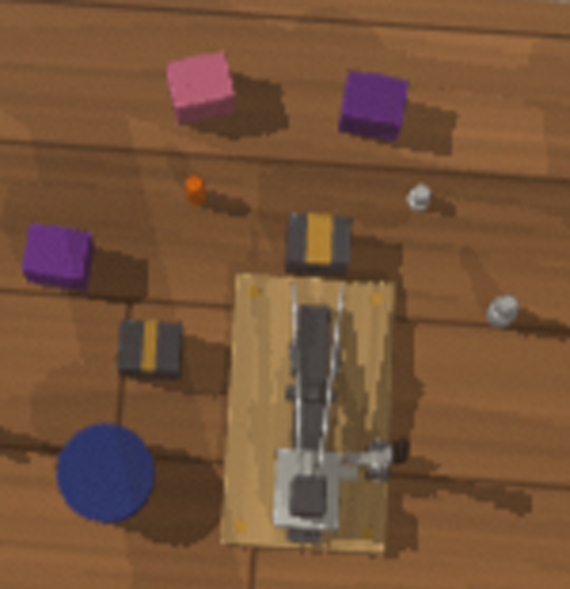

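The seat block at crop (318,240) has a wide strip and the spare at (150,348) a narrow one, so the target looks like 20 mm. I'll move the wrist camera over the jig to confirm that and measure.

Request:
{"op": "move_arm", "data": {"deltas": [[[0.694,-0.509,0,0.14,1],[0.694,-0.509,0,0.14,1],[0.694,-0.509,0,0.14,1],[0.694,-0.509,0,0.14,1],[0.694,-0.509,0,0.14,1],[0.694,-0.509,0,0.14,1],[0.694,-0.509,0,0.14,1],[0.694,-0.509,0,0.14,1],[0.694,-0.509,0,0.14,1],[0.694,-0.509,0,0.14,1],[0.694,-0.509,0,0.14,1],[0.694,-0.509,0,0.14,1]]], "squeeze": 20}}

```text
clock: 1.3
position: [0.5275, -0.0692, 0.2391]
ee_rot: [0.0, 1.0, -0.0, -0.0]
contact_force: [0.4, -0.3, -0.5]
width: 0.0
gripper_force: 0.0
```

Request:
{"op": "move_arm", "data": {"deltas": [[[0.04,-0.087,-0.05,0,1],[0.04,-0.087,-0.05,0,1],[0.04,-0.087,-0.05,0,1],[0.04,-0.087,-0.05,0,1],[0.04,-0.087,-0.05,0,1]]]}}

```text
clock: 1.8
position: [0.5578, -0.0023, 0.2783]
ee_rot: [0.0, 1.0, -0.001, -0.001]
contact_force: [-0.5, -0.4, -0.5]
width: -0.0002
gripper_force: 0.0
```

Run:
```python
from h import *
s=manip.get_state();im=manip.get_image("wrist")[:,:,::-1]
np.save("s1.npy",s,allow_pickle=True);print(s['position'],s['ee_rot'])
cv2.imwrite("pics/w1.png",im)
```

```text
[ 0.55779375 -0.00227564  0.27830981] [ 2.51416693e-04  9.99999157e-01 -5.19731102e-04 -1.16314623e-03]
```

View pics/w1.png

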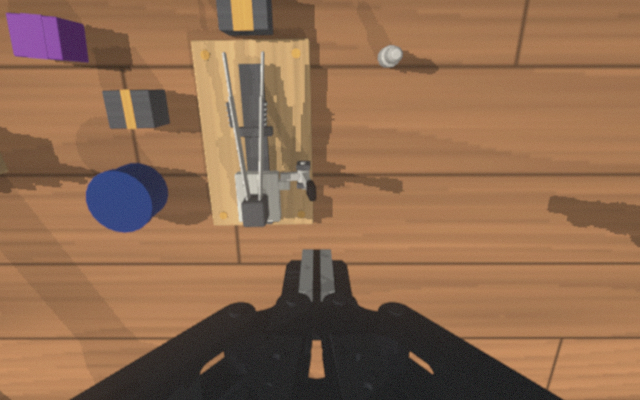

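Wrist view: base corners near (191,41), (309,38), (314,223) and (214,224). The seat block at (245,15) has a strip about 20 px wide on a 50 px block, so 20 mm. The spare at (135,108) has the narrow strip, and the lever paddle is at (311,190). Next, fit the jig pose from the beech corners.

Run:
```python
from h import *
from scipy.optimize import least_squares
s=np.load("s1.npy",allow_pickle=True).item();im=cv2.imread("pics/w1.png")
c=cam("wrist",s)
hsv=cv2.cvtColor(im,cv2.COLOR_BGR2HSV);print(hsv[100,215],hsv[200,300],hsv[100,350],hsv[60,300])
lo=np.array([12,60,130]);m=cv2.inRange(hsv,(13,60,125),(26,190,255))
m[:, :185]=0;m[:,322:]=0;m[230:]=0;m[:36]=0
m=cv2.morphologyEx(m,cv2.MORPH_OPEN,np.ones((3,3)))
h=cv2.convexHull(np.vstack([k for k in cv2.findContours(m,0,1)[0] if cv2.contourArea(k)>100]))
q=cv2.approxPolyDP(h,8,True)[:,0];print(q)
P=np.array([ray(c,u,v,.012)[:2] for u,v in q]);print(P.round(4))
print(cv2.minAreaRect(np.array([ray(c,u,v,.012)[:2]*1000 for u,v in h[:,0]],np.float32)))
im2=im.copy();cv2.polylines(im2,[q],True,(0,0,255),1)
print("seat far top edge",[ray(c,u,v,.042).round(4) for u,v in((233,27),(254,27),(219,27),(271,27))])
print("paddle end",ray(c,311,190,.1).round(4))
crop=np.hstack([cv2.resize(x[0:235,180:330],None,fx=2.5,fy=2.5) for x in(im,im2)])
cv2.imwrite("pics/w1c.png",crop)
```

```text
[ 17 110 211] [ 16 104 150] [ 14 124 169] [ 18 110 204]
[[321 227]
 [188 227]
 [185  37]
 [308  38]]
[[ 0.4636 -0.0092]
 [ 0.4639  0.1643]
 [ 0.6888  0.1394]
 [ 0.6877  0.0058]]
((575.3031616210938, 77.37425231933594), (173.46383666992188, 228.79344177246094), 89.92216491699219)
seat far top edge [array([0.6942, 0.0798, 0.042 ]), array([0.6942, 0.0589, 0.042 ]), array([0.6942, 0.0938, 0.042 ]), array([0.6942, 0.042 , 0.042 ])]
paddle end [0.5421 0.0022 0.1   ]
```

View pics/w1c.png

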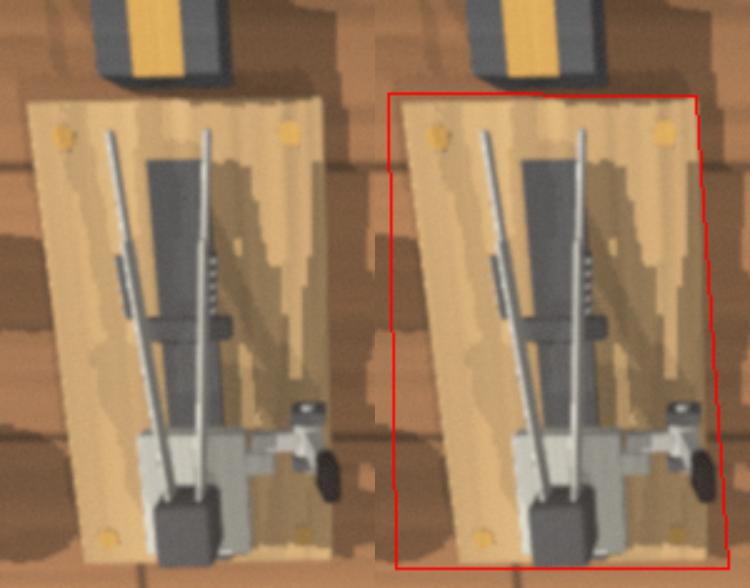

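Run:
```python
from h import *
s=np.load("s1.npy",allow_pickle=True).item();c=cam("wrist",s)
q=[(191.2,40.4),(308.4,38.4),(312.4,223.6),(213.6,225.2)]
P=np.array([ray(c,u,v,.012)[:2] for u,v in q])
M=np.array([[.1,.065],[.1,-.065],[-.12,-.065],[-.12,.065]])
M0=M-M.mean(0);P0=P-P.mean(0);U,S,V=np.linalg.svd(M0.T@P0);R=(U@V).T
t=P.mean(0)-R@M.mean(0);print(P.round(4),"res",(P-(M@R.T+t)).round(4))
print("origin",t.round(4),"yaw",np.arctan2(R[1,0],R[0,0]));np.savez("jig.npz",R=R,t=t)
J=lambda x,y,z:np.r_[R@[x,y]+t,z]
for n,X in dict(lev0=(-.049,-.055,.1),lev2=(-.049,-.069,.098),tipL=(.085,.018,.051),pin=(.025,0,.055),heel=(-.068,0,.07)).items():
  print(n,J(*X).round(4),proj(c,J(*X)).round(1),((proj(c,J(*X))-[180,0])*2.5).round())
# cross check in top view
ct=cam("top");print([proj(ct,J(x,y,.012)).round(1) for x,y in M])
```

```text
[[0.6854 0.1331]
 [0.6873 0.0054]
 [0.4685 0.002 ]
 [0.4664 0.1306]] res [[-0.0006 -0.0012]
 [-0.0005  0.001 ]
 [ 0.0007  0.0007]
 [ 0.0004 -0.0006]]
origin [0.5869 0.0679] yaw 0.01390223960575077
lev0 [0.5387 0.0122 0.1   ] [300.8 193.4] [302. 483.]
lev2 [ 0.5388 -0.0018  0.098 ] [315.  192.5] [338. 481.]
tipL [0.6716 0.0871 0.051 ] [225.4  50.9] [114. 127.]
pin [0.6119 0.0683 0.055 ] [247.6 113. ] [169. 283.]
heel [0.5189 0.067  0.07  ] [251.9 202.1] [180. 505.]
[array([327. , 181.9]), array([368.9, 184.3]), array([366.2, 255.8]), array([322.8, 253.1])]
```

Jig origin is at world (0.587, 0.068) with yaw 0.014, and the lever leans out about 0.15 rad. I'll lower the closed fingers just inside the paddle.

Request:
{"op": "move_arm", "data": {"deltas": [[[-0.025,-0.048,0.0,-0.007,1],[-0.025,-0.048,0.05,-0.007,1],[-0.025,-0.048,0.1,-0.007,1],[-0.025,-0.048,0.15,-0.007,1],[-0.025,-0.048,0.2,-0.007,1],[-0.025,-0.048,0.24,-0.007,1],[-0.025,-0.048,0.24,-0.007,1],[-0.025,-0.048,0.24,-0.007,1]]]}}

```text
clock: 2.65
position: [0.5385, 0.0359, 0.0873]
ee_rot: [0.0, 1.0, 0.006, -0.001]
contact_force: [0.1, -0.0, 0.9]
width: -0.0003
gripper_force: 0.0
```

Run:
```python
from h import *
s=manip.get_state();im=manip.get_image("wrist")[:,:,::-1]
print(s['position'],s['contact_force'],s['clock'])
cv2.imwrite("pics/w2.png",im)
```

```text
[0.53852331 0.0358782  0.08726158] [ 0.14302456 -0.03953604  0.86690057] 2.65
```

View pics/w2.png

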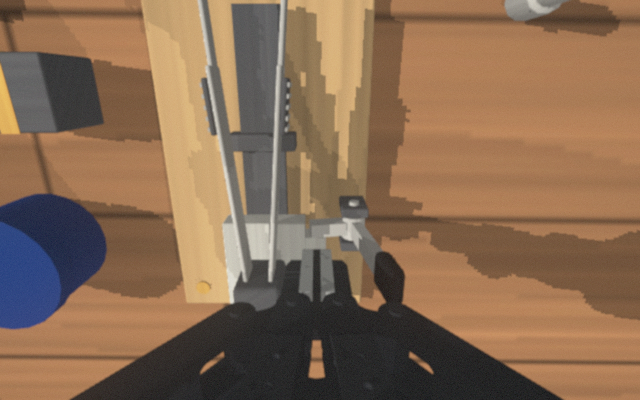

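Fingers are between the blades and the lever with clear space, and the paddle is at (390,280). Next I sweep it outward along its arc.

Request:
{"op": "move_arm", "data": {"deltas": [[[0,0.026,0,0,1],[0,0.049,0,0,1],[0,0.06,0.009,0,1],[0,0.07,0.018,0,1],[0,0.076,0.028,0,1],[0,0.08,0.037,0,1],[0,0.084,0.049,0,1],[0,0.084,0.052,0,1],[0,0.084,0.052,0,1]]]}}

```text
clock: 3.6
position: [0.5396, -0.0307, 0.0454]
ee_rot: [0.0, 1.0, 0.007, -0.0]
contact_force: [-0.5, -1.8, 2.9]
width: -0.0001
gripper_force: 1.4
```

Request:
{"op": "move_arm", "data": {"deltas": [[[0,0,-0.06,0,1],[0,0,-0.125,0,1],[-0.04,-0.05,-0.125,0,1],[-0.08,-0.1,-0.125,0,1],[-0.097,-0.121,-0.125,0,1],[-0.097,-0.121,-0.125,0,1],[-0.097,-0.121,-0.07,0,1],[-0.097,-0.121,-0.013,0,1],[-0.097,-0.121,-0.013,0,1],[-0.097,-0.121,-0.013,0,1]]]}}

```text
clock: 4.6
position: [0.4608, 0.065, 0.0557]
ee_rot: [0.0, 1.0, 0.007, -0.001]
contact_force: [0.2, -0.6, 0.4]
width: 0.0
gripper_force: 0.0
```

Run:
```python
from h import *
s=manip.get_state();im=manip.get_image("wrist")[:,:,::-1]
print(s['position'],s['contact_force'],s['clock'])
cv2.imwrite("pics/w3.png",im)
```

```text
[0.46080974 0.0650177  0.05567994] [ 0.19473459 -0.63290732  0.37190485] 4.6
```

View pics/w3.png

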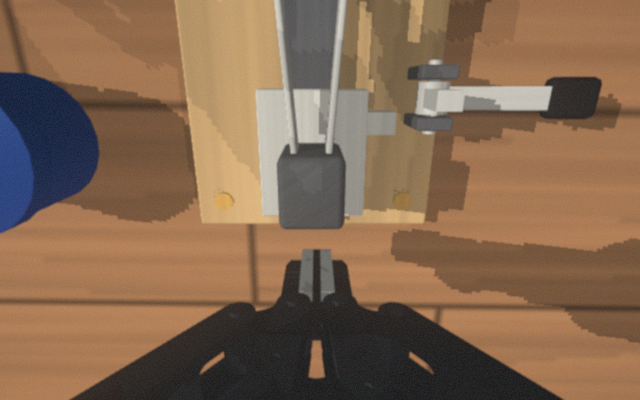

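The lever lies out level, paddle at (572,97), and the heel at (312,190) is straight ahead of the fingers. Now I push the carriage.

Request:
{"op": "move_arm", "data": {"deltas": [[[0.012,0,0,0,1],[0.02,0,0,0,1],[0.028,0,0,0,1],[0.036,0,0,0,1],[0.044,0,0,0,1],[0.052,0,0,0,1],[0.06,0,0,0,1],[0.067,0,0,0,1],[0.067,0,0,0,1]]]}}

```text
clock: 5.55
position: [0.5159, 0.066, 0.056]
ee_rot: [0.0, 1.0, 0.007, 0.001]
contact_force: [-0.5, -0.9, -0.1]
width: -0.0002
gripper_force: 0.0
```

Request:
{"op": "move_arm", "data": {"deltas": [[[0.002,0,0,0,1],[0.004,0,0,0,1],[0.004,0,0,0,1]]]}}

```text
clock: 5.85
position: [0.5176, 0.0661, 0.056]
ee_rot: [0.0, 1.0, 0.007, -0.0]
contact_force: [-1.4, 0.2, -0.5]
width: 0.0001
gripper_force: 0.2
```

Request:
{"op": "move_arm", "data": {"deltas": [[[0.002,0,0,0,1],[0.004,0,0,0,1],[0.004,0,0,0,1]]]}}

```text
clock: 6.15
position: [0.5178, 0.0661, 0.0559]
ee_rot: [0.0, 1.0, 0.007, -0.003]
contact_force: [-6.9, -0.7, 6.0]
width: 0.0002
gripper_force: 3.2
```

The carriage is home against its stop (reaction 7 N at the predicted position). I'll back off, rise, go above the pads and open part way.

Request:
{"op": "move_arm", "data": {"deltas": [[[-0.02,0,0,0,1],[-0.02,0,-0.06,0,1],[-0.02,0,-0.12,0,0.5],[0.03,0,-0.14,0,-0.41],[0.09,0,-0.14,0,-0.41],[0.14,-0.001,-0.14,0,-0.41],[0.164,-0.001,-0.14,0,-0.41],[0.164,-0.001,-0.14,0,-0.41],[0.164,-0.001,-0.14,0,-0.41]]]}}

```text
clock: 7.05
position: [0.6515, 0.0688, 0.1675]
ee_rot: [0.0, 1.0, 0.007, -0.001]
contact_force: [-0.4, -0.1, -0.1]
width: 0.0599
gripper_force: 0.0
```

Run:
```python
from h import *
s=manip.get_state();im=manip.get_image("wrist")[:,:,::-1]
print(s['position'],s['width'],s['clock'])
cv2.imwrite("pics/w4.png",im)
```

```text
[0.65152952 0.06884632 0.16748702] 0.05987862616485218 7.05
```

View pics/w4.png

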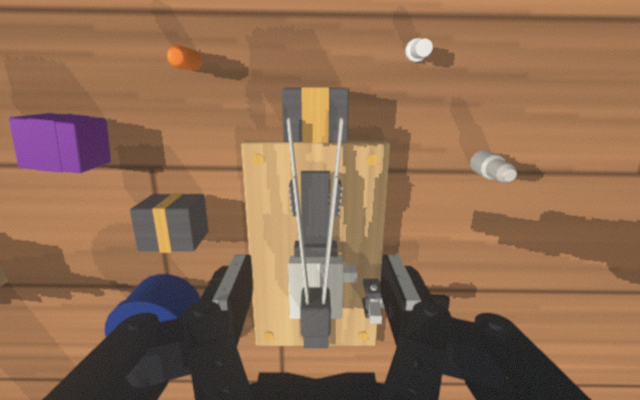

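The seat block's strip at (315,100) is 27 px on a 65 px block, about 20 mm, so it is gauge_wide. The tips reach over the block, and the ribbed pads (columns 291–342, row 197) are centred on the tool. I'll descend and pinch gently to 27 mm.

Request:
{"op": "move_arm", "data": {"deltas": [[[0,0,0.05,0,-0.41],[0,0,0.1,0,-0.41],[0,0,0.14,0,-0.41],[0,0,0.154,0,-0.41],[0,0,0.154,0,-0.2],[0,0,0.154,0,0],[0,0,0.154,0,0.1],[0,0,0.154,0,0.1],[0,0,0.154,0,0.1]]]}}

```text
clock: 8.0
position: [0.653, 0.0691, 0.0464]
ee_rot: [-0.0, 1.0, 0.007, 0.001]
contact_force: [0.7, 0.2, 0.6]
width: 0.0384
gripper_force: 0.4
```

Request:
{"op": "move_arm", "data": {"deltas": [[[0,0,0,0,0.2],[0,0,0,0,0.25],[0,0,0,0,0.3],[0,0,0,0,0.33],[0,0,0,0,0.365],[0,0,0,0,0.365],[0,0,0,0,0.365],[0,0,0,0,0.365]]]}}

```text
clock: 8.8
position: [0.6521, 0.0688, 0.0449]
ee_rot: [0.0, 1.0, 0.007, 0.0]
contact_force: [1.3, 1.3, 3.4]
width: 0.0272
gripper_force: 2.9
```

Run:
```python
from h import *
s=manip.get_state();im=manip.get_image("wrist")[:,:,::-1]
print(s['position'],s['width'],s['gripper_force'],s['contact_force'],s['clock'])
cv2.imwrite("pics/w5.png",im)
```

```text
[0.65207445 0.06882816 0.04493502] 0.02720778784699616 2.857808768749237 [1.33979542 1.31524554 3.4097487 ] 8.8
```

View pics/w5.png

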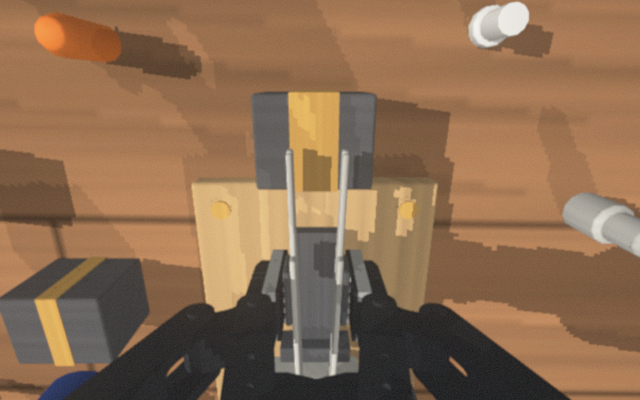

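The pads are gripped at 27.2 mm with 2.9 N, and the tips stand at (290,153) and (345,153) over the 20 mm strip. One numeric check of the gap and carriage.

Run:
```python
from h import *
s=manip.get_state();c=cam("wrist",s);im=cv2.imread("pics/w5.png")
g=im[157,275:360].astype(int);print(g.sum(1)//3, g[:,2]-g[:,0])
for z in(.051,.055,.059):print(z,ray(c,294,155,z).round(4),ray(c,341.5,155,z).round(4), "tip",ray(c,290,151,z).round(4))
print("strip",ray(c,289,150,.042)-ray(c,340,150,.042))
```

```text
[ 98  99  95 100 101  97 100  95  99 110 157 201 205 192 175 153 124 116
 130 151 157 154 156 156 156 155 153 138 114 104 104 104 105 107 102 105
 107 106 104 106 103 106 106 107 109 106 105 107 109 102 110 112 111 112
 108 112 130 148 154 155 155 155 148 123 103 106 143 175 195 205 196 187
 168 141 111  99  99  96  93  83  73  73  71  71  77] [  6   5   8   6   7   6   8   5   3   7  12  16  16  15  15  13  12  27
  73 116 123 122 122 123 120 124 121 111  84  80  77  78  79  76  77  76
  75  77  77  78  79  78  78  80  80  79  79  76  74  82  82  83  82  81
  84  82  97 120 121 123 120 121 105  59  14   8  10  13  16  16  16  14
  14  13   9   5   5   8   8   9   8   8  11  10   5]
0.051 [0.7088 0.0778 0.051 ] [0.709  0.0593 0.051 ] tip [0.7103 0.0794 0.051 ]
0.055 [0.7096 0.0776 0.055 ] [0.7099 0.0596 0.055 ] tip [0.7111 0.0791 0.055 ]
0.059 [0.7104 0.0773 0.059 ] [0.7107 0.06   0.059 ] tip [0.7119 0.0788 0.059 ]
strip [-0.0003025   0.02116276  0.        ]
```

Run:
```python
from h import *
im=cv2.imread("pics/w4.png")
s=manip.get_state();s['position']=np.array([.65153,.06885,.16749]);c=cam("wrist",s)
for r in(122,125):
  g=im[r,280:352].astype(int).sum(1)//3;print(r,g)
  for z in(.051,.059):
    f=ray(c,316+1,r,z)-ray(c,316,r,z);print(z,"mm/px",abs(f[1])*1000,"x",ray(c,290,r,z)[0])
im=cv2.imread("pics/w5.png").astype(int);print((im[120,275:360,2]-im[120,275:360,0]))
c2=cam("wrist",manip.get_state());print(abs(ray(c2,317,120,.042)-ray(c2,316,120,.042))[1]*1000)
```

```text
122 [116 117 112 107  98 102 131 177 202 178 133 107 104 107 102 103 104 107
 100  81  83  90 108 117 120 136 159 162 164 164 164 166 166 162 164 164
 168 168 169 168 165 164 166 162 158 156 150 145 131 105  98  96  98  97
  94  98 100 103 119 157 192 207 182 134 108 104  97  90  88  94  93  93]
0.051 mm/px 0.7364581172245727 x 0.7078764280823281
0.059 mm/px 0.7130429593862619 x 0.7087260953914271
125 [118 117 109 102  96  93 113 164 199 187 143 110 100 102  99  99 101 101
  89  79  81  88 101 116 118 120 119 114 115 119 119 121 138 160 165 164
 170 167 170 166 168 167 168 162 158 155 150 145 126 103  92  92  96  96
  93  98  93 105 129 173 202 202 169 120 103 100  93  87  86  94  91  92]
0.051 mm/px 0.7385460195572097 x 0.7057030988338268
0.059 mm/px 0.7150644783611437 x 0.7066218655882277
[  5   3   6   3   4   4   6   7   4   5   5   5  11  48  99 123 124 123
 121 121 123 124 125 130 126 132 130 130 131 130 130 130 130 128 127 129
 127 128 131 131 128 125 124 125 126 127 127 125 124 124 123 121 122 122
 123 126 124 122 122 124 125 127 122  99  46   8   6   7   6   5   6   3
   3   5   3   3   7   6   5   6   4   8   5   5   5]
0.4032508531161272
```

Relative to the known 36 mm open gap, the tip gap now measures about 19.2 mm (20.3 mm from the pad width). The strip measures 20.2 mm. Handing in.

```bash
python3 -c "
from rig import manip
print(manip.get_state()['width']);print(manip.sign_off())"
```

```text
0.027632060458351145
the job is handed in; nothing more can be done
None
```

I handed the job in with the lever flipped out, the carriage home, and the tweezers held steady at a tip gap of about 19–21 mm over the 20 mm gauge block; the verdict was not shown.

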